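# Bleed the grease pot and take its filler cap off

## Robot

A 6-joint arm with a two-finger parallel gripper is mounted at the origin on a cart in front of the work surface, level with it; the furniture and walls round the work are solid. World frame = base frame: x ahead of the robot, y to its left, z up, the work surface at z = 0. Lengths are in m, angles in rad, forces in N, time in s.
With the tool pointing down it reaches from about 0.3 to 0.75 m from the base axis. Payload 8.5 kg.
Tool frame: the origin (TCP) lies at the very end of the fingers, on their centre line; the grasp point (between the pads) lies 19 mm behind it; z points along the fingers, y is the line along which they close (so a half turn about z gives the same grasp; the last joint's range is limited). The gripper opens to 85 mm and grips with 20 to 120 N. Pads are 22 mm wide; open, the fingers measure 114 mm over their backs; the gripper's body (76 mm by 85 mm) begins 54 mm behind the grasp point. The pads swing forward as they close: fully open they stand 13 mm farther back than shut.
Start: joints at [-1.529, 0.381, 1.297, -0, 1.464, -0.215], TCP at [0.14, -0.532, 0.231] pointing down, gripper open.
Joint ranges: [-3.11, 3.11], [-0.89, 2.33], [0.22, 2.48], [-1.42, 4.56], [0.17, 2.85], [-2.88, 2.88]. Speed limits (rad/s): [2.39, 2.39, 3.14, 3.14, 3.14, 3.14].

## Interface

Orientations are given as [roll, pitch, yaw] about the fixed x, y, z axes, in that order (R = Rz(yaw) Ry(pitch) Rx(roll)).
In Python, from workcell import arm gives the robot as it stands.
- The arm moves only by the tool arm_command, never from a script. Its argument "increments" is text: rows parted by semicolons, each of 5 numbers parted by spaces: the opening in per cent of the stroke, from 0 (shut) to 100 (fully open), then the shift along the tool's x, y, z in cm, then the turn about the tool's z in rad. In form: hand x y z spin; .... A call has 1 to 10 rows; each row shifts and turns the commanded pose from where the row before left it, along the tool's axes as they then stand; what a row does not reach is not made up. A row lasts 1/8 s, in which the tool goes at most 62.5 mm and 10.7 degrees, less where a joint would pass 70% of its speed; a pose out of reach is approached as far as the arm can. A call is refused whole if a number of a shift passes 6.25 or a number of a turn 0.188, either way. A call with a gripper value outside its range is refused whole. The fingers move at their own pace and stop on an object; "grip_force" is the grip in N (left out, the last holds). Time passes only in rows, so rows that do not move let the fingers close. It gives the time, the measured TCP pose, the force, the opening and the grip force at its end, in the units of the state.
- arm.observe(): the state, without advancing time (a new reading comes with each control period).
- arm.snapshot(name): name is "scene" or "top" or "wrist"; returns (picture, depth): 400x640x3 uint8, blue, green, red; 400x640 float32, m along the optical axis (not along the pixel's ray), 0 where there is no reading.
- arm.calibration(name): a dict with "K" (3x3 intrinsics, pixels), "D" ([k1, k2, p1, p2, k3] as OpenCV has them; the pictures are not rectified), "xyz" and "orientation" of the camera in the world; the wrist camera has in their place "mount" (4x4, takes a point from camera to tool coordinates, whose origin is the TCP and whose axes are the flange's). Camera axes: x right, y down, z forward; pixel columns grow to the right and rows downward; lengths in m; the calibration is good to about 2 mm. A picture is of the moment at which its call begins: read the wrist's pose just before it. calibration takes no time and is no camera call.
- arm.sign_off(): hands the job in; it is judged then, once.
The state is a dict: "time_s": time; "joints": joint angles; "joint_velocities": joint speeds; "joint_torque": joint torques, N m; "tcp_pos": TCP position; "ee_rot": TCP orientation; "wrist_force": force on the tool from outside, world axes, zero at the start; "moment": the same for the moment, N m; "grip_width": opening from 0.0 (shut) to 1.0 (fully open); "gripper_force": force on a finger pad.
Only numpy, scipy, OpenCV 4.12 (cv2) and the standard library are available. Lean on these libraries where they do the work, as an engineer would, in place of code of your own. Each camera call takes 0.05 s, during which the arm holds its last target. There are 200 camera calls.

## Task

Bleed the bench grease unit: press the round button on its valve block fully down and let it spring back up. Then unscrew the filler cap of the grease pot (nobody knows whether it has a normal or a reverse thread, so try both ways), lift it straight up off the neck and finish while still holding it in the gripper, level and still, over the pot and about 8 cm higher than it sat. Leave the loose things on the bench where they are.

Things in the scene. Friction and masses are not known exactly. Their poses are not given: they have to be found in the camera images.
- grease_unit: fixed bench grease unit in a shallow tray (rim 18 mm high), on an 84 mm (x) by 200 mm (y) base plate; origin at the centre of its underside, z up. A round aluminium grease pot (70 mm across, top at z = 50 mm) stands at y = +50 mm, a grey square valve block (60 x 60 mm, top at z = 84 mm) with a gauge on its front (-x) face at y = -52 mm.
- pot_top (a point): centre of the pot's top face, on the axis of neck and cap; axes as the unit's. The neck's coarse quarter-turn thread is hidden by the cap and differs from start to start: normal (loosens anticlockwise from above) or reverse (loosens clockwise). The neck leaves the cap about 1.5 mm of sideways play; the cap is clear of it after 30 mm of rise.
- bleed_button_top (a point): centre of the top of the black push button (28 mm across) on the valve block; the button goes straight down
- bleed_button (a joint): travel of the button in m: 0 up, 0.006 fully down; its spring needs about 5 N fully down
- cap_bar (a point): centre of the grip bar on top of the dark filler cap. The bar is 48 mm long (this point's x), 14 mm wide (its y, best to grip across) and 27 mm high; the cap's flat roof lies 13 mm below this point. Seated and tight, this point is 51 mm above pot_top and the bar is parallel to the unit's x axis.
- filler_cap: loose filler cap, 56 mm across, 36 mm high without the bar, 0.28 to 0.52 kg; origin on its axis at the skirt's lower edge, axes as cap_bar. The wrong way it meets a stop at about 0.1 rad; a strong twist makes it give more but it never lifts off. The right way it turns easily, without rising, as far as about 1.6 rad; between 0.9 and 1.5 rad from tight (1.2 is best) it lifts straight off. Turned less, it is held down after a few mm.
- spindle_1_mid (a point): bystander, leave alone: bare turned pedal spindle lying down, 18x84x18 mm; its centre
- marker_mid (a point): bystander, leave alone: marker pen lying down, 13 mm thick, 134 mm long; its centre
- tape_roll_mid (a point): bystander, leave alone: roll of packing tape lying flat, 102 mm across, 48 mm high; its centre
- threadlock_bottle_mid (a point): bystander, leave alone: small bottle with a pointed top, upright, 22x27x92 mm; its centre
- label_box_mid (a point): bystander, leave alone: small white card box, 37x53x24 mm; its centre
Mind the look-alikes: they are no part of the job. Of the things that look like the filler_cap, the smaller one is meant.

How it is judged:
By the outcome, as a careful person would: the job done as asked, in the order asked, and still so for the second after the job is handed in, while the arm keeps its last pose, push and grip.
It also fails if it takes over 51 s, if anything falls off the work surface, if the arm or the gripper's body presses on something with over 40 N, if the wrist force passes 120 N, or if a joint passes its speed limit or range.

## Working session

There is one attempt and no reset: what is moved stays moved. The work goes in short steps, Python scripts to look and compute and a tool call to move; the robot and the scene stay as the last step left them, time stands still between calls to the robot, and variables do not carry over. Pictures are saved under pics/ and viewed, at most 10 in all, crops included, and the job is handed in when it is done.

Besides the shell and the picture viewer there is one more tool, called after "Call:" as name(argument=value, ...), one argument or row to a line, values as JSON. arm_command: Moves the arm, as the interface text tells. Its arguments: {"type":"object","properties":{"increments":{"type":"string"},"grip_force":{"type":"number"}},"required":["increments"]}

```bash
mkdir -p pics; cat > h.py <<'E'
import numpy as np, cv2
from scipy.spatial.transform import Rotation as R
from workcell import arm
def cam(n, st=None):
    c=arm.calibration(n); K=np.array(c["K"]);D=np.array(c["D"])
    T=np.eye(4)
    if "mount" in c:
        W=np.eye(4);W[:3,:3]=R.from_euler('xyz',st["ee_rot"]).as_matrix();W[:3,3]=st["tcp_pos"]
        T=W@np.array(c["mount"])
    else:
        T[:3,:3]=R.from_euler('xyz',c["orientation"]).as_matrix();T[:3,3]=c["xyz"]
    return K,D,T
def snap(n,save):
    st=arm.observe(); p,d=arm.snapshot(n); cv2.imwrite(f'pics/{save}.png',p)
    K,D,T=cam(n,st); np.savez(f'{save}.npz',p=p,d=d,K=K,D=D,T=T); return st
def cloud(save):
    z=np.load(f'{save}.npz');d=z['d'];h,w=d.shape
    u,v=np.meshgrid(np.arange(w),np.arange(h))
    n=cv2.undistortPoints(np.stack([u,v],-1).reshape(-1,1,2).astype(float),z['K'],z['D']).reshape(h,w,2)
    P=np.concatenate([n,np.ones((h,w,1))],-1)*d[...,None]
    P=P@z['T'][:3,:3].T+z['T'][:3,3]; P[d==0]=np.nan
    return P,z['p']
E
python3 -c "
from h import *
print({k:(np.round(v,3).tolist()) for k,v in arm.observe().items()})
for n in ['scene','top']:
    snap(n,n); print(n,np.round(arm.calibration(n)['xyz'],3),arm.calibration(n)['orientation'])
print(arm.calibration('wrist'))
a=cv2.imread('pics/scene.png');b=cv2.imread('pics/top.png');
"
```

```text
{'time_s': 0.0, 'joints': [-1.529, 0.381, 1.298, -0.0, 1.464, -0.215], 'joint_velocities': [-0.001, -0.002, -0.002, -0.0, 0.001, -0.0], 'joint_torque': [0.002, -44.846, -23.127, -0.0, 0.005, 0.0], 'tcp_pos': [0.14, -0.532, 0.231], 'ee_rot': [-3.14, -0.0, 0.257], 'wrist_force': [0.01, -0.504, -0.295], 'moment': [0.008, -0.008, 0.001], 'gripper_force': 0.0, 'grip_width': 1.001}
scene [0.375 0.781 1.203] [-2.54803381 -0.00345243 -2.8537951 ]
top [0.488 0.072 1.218] [-3.07399594e+00 -7.59529829e-05 -1.58760101e+00]
{'K': array([[296.07337353,   0.        , 322.81595038],
       [  0.        , 296.07337353, 197.40715581],
       [  0.        ,   0.        ,   1.        ]]), 'D': array([-0.03553043,  0.        ,  0.        ,  0.        ,  0.        ]), 'mount': array([[ 7.87404854e-04, -9.46981678e-01, -3.21286602e-01,
         8.22090830e-02],
       [ 9.99999515e-01,  5.55459862e-04,  8.13585621e-04,
        -1.25108670e-04],
       [-5.91988865e-04, -3.21287087e-01,  9.46981656e-01,
        -1.42457431e-01],
       [ 0.00000000e+00,  0.00000000e+00,  0.00000000e+00,
         1.00000000e+00]])}
```

View pics/scene.png

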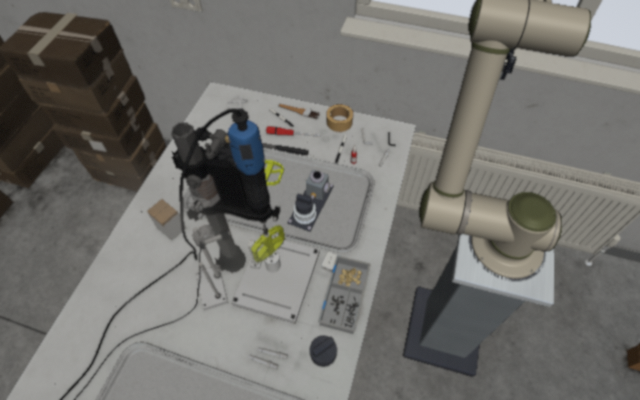

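View pics/top.png

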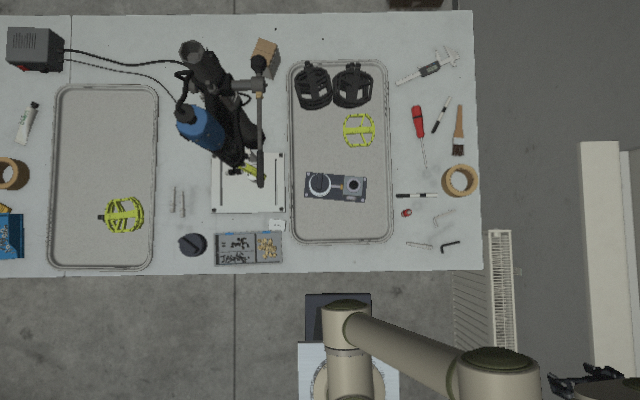

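Scene and top views: the grease unit stands in the right tray, with its cap near top pixel (320,184) and its button near (354,185). A larger dark cap lies loose at (193,243). Cap candidates are (320,184), on the pot and smaller, and (193,243), loose and larger. I choose (320,184) and will check it in a crop.

```bash
python3 -c "
from h import *
P,p=cloud('top')
np.set_printoptions(precision=3,suppress=True)
for u,v in [(320,184),(354,185),(335,187),(193,243),(258,180),(258,120),(240,150),(404,212),(415,196),(345,215)]: print(u,v,P[v,u])
print('heights of cells');
sub=P[165:208:3,300:372:4,2]*1000
print(np.round(sub).astype(int))
sub=P[140:215:6,200:300:6,2]*1000
print(np.nan_to_num(np.round(sub)).astype(int))
c=cv2.resize(p[160:212,290:382],None,fx=8,fy=8,interpolation=cv2.INTER_CUBIC)
cv2.imwrite('pics/crop1.png',c)
"
```

```text
320 184 [0.637 0.08  0.121]
354 185 [ 0.634 -0.021  0.109]
335 187 [0.638 0.033 0.038]
193 243 [0.469 0.478 0.044]
258 180 [0.598 0.2   0.478]
258 120 [0.722 0.201 0.471]
240 150 [0.685 0.26  0.368]
404 212 [ 0.554 -0.18   0.052]
415 196 [ 0.607 -0.225  0.012]
345 215 [0.55  0.001 0.005]
heights of cells
[[  2   1   0   7   4   2   6   7   8   8   3   4   6   4   7   7   5   0]
 [  9   4   2   2   2   5   5   6   5   3   4   3   5   5   4   3   1   4]
 [  6   4   3   3   4   3   2   1  11   3   6   6   5   5   4   7   1   4]
 [  3   7  17  18  90 119  52  12  13   6   6   7   3   5   5   1   5   8]
 [  4   6  14  95  92 120  93  54  16  17  13  86  88  86  90  82  10   5]
 [  3   7  11  94  96 118  91  92  16  14  15  92  97 102 100  87  20   2]
 [  4   5  16  93  91 118  90  92  13  15  17  89 106 111 111 101  14   4]
 [  6   3  20  93  93 119  93  84  42  40  41  85 101 112 107  99  15   1]
 [  8  14  17  56  90 114  94  55  17  16  39  88  99 107  97  89  13   2]
 [  5  15  15  52  58  77  55  19  11  15  16  87  88 100  90  83  14   1]
 [  0  13  18  13  22  24  21  14  13  17  1
[... 555 characters left out ...]
 21  22 419 412 382 337 331  88 477  28  24  23  21  18   4]
 [  0   1  24  19  25 340 342 245 212  30 476  26  26  27  26  19   5]
 [  0  -3  23  21  22 340 341 333 209 200 480  26  24  24  24  17   7]
 [ -1  -3  26  24  24  25  22  28  84 119 480 137  23  20  23  15   7]
 [ -1   0  25  24  24  29  24  26  24  40 480  28  21  25  22  20  11]
 [  0  -2  26  22  22  23  26  23  25  24 473  22  26  26  25   0   5]
 [ -1   3  22  25  29  24  21  22  26  26  21  23  29  25  23  23   4]
 [ -1   4  18  21  26  21  21  24  18  20  23  25  25  23  24  18   6]
 [  4   4  23  21  24  24  23  21  22  22  25  22  21  23  24  23   4]
 [  0  -2  23  24  23  26  20  29  26  26  26  25  22  26  19  24   8]]
```

View pics/crop1.png

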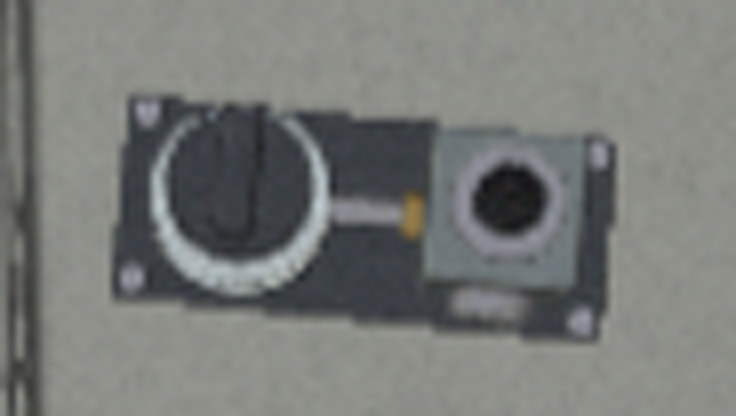

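```bash
cat > m.py <<'E'
from h import *
import sys
np.set_printoptions(precision=4,suppress=True)
def rect(q,n):
    q=q[~np.isnan(q).any(1)]
    r=cv2.minAreaRect((q[:,:2]*1000).astype(np.float32)); print(n,len(q),'mean',q.mean(0),'med z',np.median(q[:,2]),'rect',r)
def meas(s):
    P,p=cloud(s); z=P[...,2]; c=np.hypot(P[...,0]-.637,P[...,1]-.08); b=np.hypot(P[...,0]-.634,P[...,1]+.021)
    rect(P[(c<.04)&(z>.108)],'bar'); rect(P[(c<.04)&(z>.083)&(z<.1)],'roof')
    rect(P[(b<.06)&(z>.076)&(z<.094)],'block')
    dark=p.max(-1)<60
    rect(P[(b<.02)&(z>.09)&dark],'button'); rect(P[(b<.04)&(z>.076)&(z<.115)],'all block')
    m=(np.hypot(P[...,0]-.637,P[...,1]-.03)<.14)&(z>.01)&(z<.025)&dark
    rect(P[m],'plate')
meas(sys.argv[1])
E
python3 m.py top; python3 -c "
from h import *
s=arm.observe(); print(R.from_euler('xyz',s['ee_rot']).as_matrix().round(3))"
```

```text
bar 78 mean [0.6456 0.0814 0.1172] med z 0.11723806059289499 rect ((646.4363403320312, 81.41047668457031), (13.490473747253418, 47.98307418823242), 83.64010620117188)
roof 193 mean [0.6445 0.0815 0.0924] med z 0.09264136668029366 rect ((645.354248046875, 81.37853240966797), (51.693851470947266, 52.25750732421875), 88.8050308227539)
block 221 mean [ 0.6326 -0.0185  0.0876] med z 0.0878640593752733 rect ((634.7266235351562, -19.591259002685547), (60.06855392456055, 60.08233642578125), 83.66685485839844)
button 56 mean [ 0.6351 -0.0189  0.1102] med z 0.1104024613889445 rect ((634.900390625, -18.276233673095703), (24.026500701904297, 21.285541534423828), 86.00375366210938)
all block 388 mean [ 0.6332 -0.019   0.0948] med z 0.09084121854157867 rect ((634.7266235351562, -19.591259002685547), (60.06855392456055, 60.08233642578125), 83.66685485839844)
plate 2 mean [0.6306 0.0001 0.013 ] med z 0.013046409696667371 rect ((630.55712890625, 0.12264060974121094), (118.82392120361328, 0.0), 101.38623809814453)
[[ 0.967  0.254 -0.   ]
 [ 0.254 -0.967  0.001]
 [ 0.    -0.001 -1.   ]]
```

The crop confirms that the cap at top pixel (320,181) sits on the pot and the button is at (354,185). The unit's yaw is about -0.111, the cap is at (0.646, 0.081) and the button at (0.635, -0.019).

Call:
arm_command(
  increments="0 0 0 0 0.184; 0 0 0 0 0.184; 0 3.1 -4 0 0; 0 3.1 -4 0 0; 0 3.1 -4 0 0; 0 3.1 -4 0 0; 0 3.1 -4 0 0; 0 3.1 -4 0 0; 0 3.1 -4 0 0; 0 3.1 -4 0 0",
  grip_force=60,
)

```text
time_s: 1.35
tcp_pos: [0.4226, -0.24, 0.2312]
ee_rot: [-3.141, 0.0, -0.111]
wrist_force: [0.4, -0.6, -0.4]
grip_width: 0.001
gripper_force: 0.0
```

Call:
arm_command(
  increments="0 3.1 -4 0 0; 0 3.1 -4 0 0; 0 3.1 -4 0 0; 0 3.1 -4 0 0; 0 3.1 -4 0 0; 0 3.1 -4 0 0; 0 0 0 0 0; 0 0 0 0 0",
)

```text
time_s: 2.35
tcp_pos: [0.6328, -0.0238, 0.2308]
ee_rot: [3.141, 0.001, -0.111]
wrist_force: [-1.1, -0.7, -0.0]
grip_width: 0.002
gripper_force: 0.0
```

```bash
cat > g.py <<'E'
from h import *
import sys
s=arm.observe(); t=np.array([float(a) for a in sys.argv[1:4]]); M=R.from_euler('xyz',s['ee_rot']).as_matrix()
print(s['time_s'],'tcp',np.round(s['tcp_pos'],4),'rot',np.round(s['ee_rot'],4),'j',np.round(s['joints'],3),'delta tool cm',np.round(M.T@(t-s['tcp_pos'])*100,2), 'F',np.round(s['wrist_force'],1))
E
python3 g.py 0.635 -0.0188 0.16
python3 -c "
from h import *
snap('wrist','w1')"; python3 m.py w1
```

```text
2.35 tcp [ 0.6328 -0.0238  0.2308] rot [ 3.1414e+00  1.1000e-03 -1.1110e-01] j [-0.224  0.532  1.044 -0.     1.567  1.458] delta tool cm [ 0.17 -0.52  7.08] F [-1.1 -0.7 -0. ]
bar 930 mean [0.65   0.0785 0.1166] med z 0.11758608077607424 rect ((648.7510986328125, 80.11856079101562), (14.672259330749512, 47.94197463989258), 83.29580688476562)
roof 1593 mean [0.6518 0.0736 0.0918] med z 0.09200146418341254 rect ((650.1292114257812, 79.45610046386719), (56.8094367980957, 53.61820983886719), 67.65450286865234)
block 1910 mean [ 0.6437 -0.0213  0.0874] med z 0.08787364211961779 rect ((637.8526000976562, -20.567916870117188), (60.158447265625, 58.98942565917969), 83.8035888671875)
button 12571 mean [ 0.6444 -0.0224  0.2838] med z 0.2980996897310968 rect ((638.6279296875, -21.133146286010742), (35.45476531982422, 31.627016067504883), 59.376609802246094)
all block 3412 mean [ 0.6414 -0.0211  0.0952] med z 0.08915770962862915 rect ((637.8526000976562, -20.567916870117188), (60.158447265625, 58.98942565917969), 83.8035888671875)
plate 1885 mean [0.6604 0.0243 0.014 ] med z 0.013999174605359543 rect ((646.3400268554688, 48.97528076171875), (236.26902770996094, 81.21348571777344), 84.0349349975586)
```

View pics/w1.png

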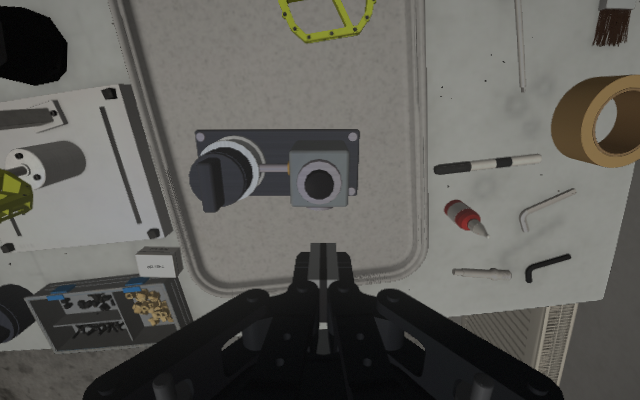

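Wrist view: the button is at (318,183), the cap bar at about (212,185), and nothing stands in the way. Next I press the button.

Call:
arm_command(
  increments="0 0.3 -0.5 4 0; 0 0 0 4 0; 0 0 0 2.5 0; 0 0 0 0.5 0; 0 0 0 0.3 0; 0 0 0 0.3 0; 0 0 0 0 0",
)

```text
time_s: 3.28
tcp_pos: [0.6368, -0.019, 0.1159]
ee_rot: [3.141, -0.001, -0.111]
wrist_force: [-0.7, 1.1, 0.9]
grip_width: 0.001
gripper_force: 0.0
```

Call:
arm_command(
  increments="0 0 0 0.2 0; 0 0 0 0.2 0; 0 0 0 0 0",
)

```text
time_s: 3.65
tcp_pos: [0.6366, -0.0189, 0.1111]
ee_rot: [-3.142, 0.0, -0.111]
wrist_force: [0.7, -0.3, -0.2]
grip_width: 0.002
gripper_force: 0.0
```

Call:
arm_command(
  increments="0 0 0 0.2 0; 0 0 0 0.2 0; 0 0 0 0 0",
)

```text
time_s: 4.03
tcp_pos: [0.6368, -0.0189, 0.1075]
ee_rot: [3.142, -0.0, -0.111]
wrist_force: [-0.1, 0.6, 3.6]
grip_width: -0.0
gripper_force: 1.5
```

Call:
arm_command(
  increments="0 0 0 0.15 0; 0 0 0 0.1 0; 0 0 0 0 0; 0 0 0 0 0",
)

```text
time_s: 4.53
tcp_pos: [0.6368, -0.0189, 0.105]
ee_rot: [3.142, -0.0, -0.111]
wrist_force: [0.7, -0.0, 3.9]
grip_width: -0.003
gripper_force: 2.2
```

Call:
arm_command(
  increments="0 0 0 0.1 0; 0 0 0 0.1 0; 0 0 0 0 0; 0 0 0 0 0",
)

```text
time_s: 5.03
tcp_pos: [0.6369, -0.0189, 0.1042]
ee_rot: [3.141, -0.002, -0.111]
wrist_force: [-3.7, 0.8, 13.5]
grip_width: 0.002
gripper_force: 6.6
```

The force has risen to 13.5 N at the end of travel, so the button is fully down. Now I let it up and move over the cap.

Call:
arm_command(
  increments="0 0 0 -0.5 0; 0 0 0 -2 0; 40 0 0 -5 0; 40 0 -3.3 0 0; 40 0 -3.3 0 0; 40 0 -3.4 0 0; 40 0 0 0 0; 40 0 0 0 0",
)

```text
time_s: 6.02
tcp_pos: [0.6476, 0.0799, 0.1772]
ee_rot: [3.141, 0.001, -0.111]
wrist_force: [1.2, -0.2, -0.0]
grip_width: 0.4
gripper_force: 0.0
```

```bash
python3 g.py 0.6475 0.081 0.0945
python3 -c "
from h import *
snap('wrist','w2')"; python3 m.py w2 | grep -v plate
```

```text
6.025 tcp [0.6476 0.0799 0.1772] rot [ 3.1412e+00  1.2000e-03 -1.1130e-01] j [-0.058  0.601  1.072 -0.     1.469  1.624] delta tool cm [-0.01 -0.11  8.27] F [ 1.2 -0.2 -0. ]
bar 20685 mean [0.6582 0.0778 0.2367] med z 0.251061533616619 rect ((647.2928466796875, 76.47073364257812), (79.19599151611328, 47.571022033691406), 69.152099609375)
roof 2520 mean [0.6527 0.0804 0.0918] med z 0.09212091440088989 rect ((649.8904418945312, 80.2546157836914), (55.84942626953125, 53.52232360839844), 83.71316528320312)
block 2784 mean [ 0.646  -0.0138  0.087 ] med z 0.087818616785106 rect ((638.0215454101562, -20.10736846923828), (60.12325668334961, 59.35311508178711), 83.58563232421875)
button 1054 mean [ 0.6395 -0.0187  0.1091] med z 0.10996434862252379 rect ((638.1863403320312, -20.176931381225586), (26.87601089477539, 26.186023712158203), 77.52438354492188)
all block 4925 mean [ 0.643  -0.0157  0.095 ] med z 0.08925911784866558 rect ((638.0215454101562, -20.10736846923828), (60.12325668334961, 59.35311508178711), 83.58563232421875)
```

View pics/w2.png

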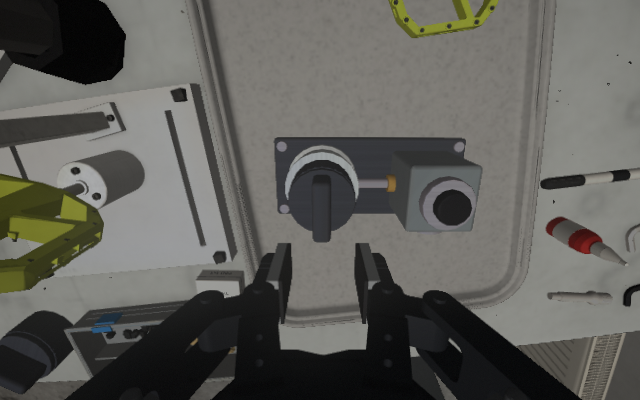

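Wrist view: the bar at (321,208) is centred between the fingers and parallel to the pads, and the button at (452,207) is back up. I descend and grip.

Call:
arm_command(
  increments="40 0 -0.1 3 0; 40 0 0 3 0; 40 0 0 1.4 0; 40 0 0 0.5 0; 40 0 0 0.3 0; 0 0 0 0 0; 0 0 0 0 0; 0 0 0 0 0; 0 0 0 0 0; 0 0 0 0 0",
  grip_force=70,
)

```text
time_s: 7.32
tcp_pos: [0.6483, 0.0814, 0.0967]
ee_rot: [3.142, -0.002, -0.111]
wrist_force: [-0.3, -0.8, 5.1]
grip_width: 0.142
gripper_force: 70.0
```

```bash
python3 g.py 0.6475 0.081 0.095; python3 -c "
from h import *
print(arm.observe()['moment'])"
```

```text
7.325 tcp [0.6483 0.0814 0.0967] rot [ 3.1415e+00 -1.6000e-03 -1.1120e-01] j [-0.056  0.671  1.182 -0.     1.287  1.626] delta tool cm [-0.07  0.04  0.17] F [-0.3 -0.8  5.1]
[-0.12909523  0.21783439 -0.00138035]
```

Call:
arm_command(
  increments="0 0 0 0 -0.06; 0 0 0 0 -0.06; 0 0 0 0 -0.06; 0 0 0 0 0",
)

```text
time_s: 7.82
tcp_pos: [0.6486, 0.0811, 0.0968]
ee_rot: [-3.141, -0.002, 0.066]
wrist_force: [-0.1, -0.2, 5.5]
grip_width: 0.145
gripper_force: 75.0
```

```bash
python3 g.py 0.6475 0.081 0.095; python3 -c "
from h import *
s=arm.observe();print(s['moment'],s['grip_width'])"
```

```text
7.825 tcp [0.6486 0.0811 0.0968] rot [-3.1415e+00 -2.2000e-03  6.6300e-02] j [-0.057  0.671  1.181  0.     1.287  1.448] delta tool cm [-0.11  0.    0.18] F [-0.1 -0.2  5.5]
[-0.15880276 -0.01507037 -1.40367283] 0.14509345457963183
```

The moment about z is -1.4 N·m after 0.18 rad, so this looks like the stop. I try the other way.

Call:
arm_command(
  increments="0 0 0 0 0.1; 0 0 0 0 0.1; 0 0 0 0 0.1; 0 0 0 0 0.1; 0 0 0 0 0.1; 0 0 0 0 0",
)

```text
time_s: 8.57
tcp_pos: [0.6483, 0.0816, 0.0967]
ee_rot: [-3.141, -0.002, -0.432]
wrist_force: [0.6, -0.0, 5.3]
grip_width: 0.148
gripper_force: 70.0
```

```bash
python3 g.py 0.6475 0.081 0.095; python3 -c "
from h import *
s=arm.observe();print(s['moment'],s['grip_width'])"
```

```text
8.575 tcp [0.6483 0.0816 0.0967] rot [-3.1406e+00 -1.5000e-03 -4.3230e-01] j [-0.056  0.671  1.181  0.     1.287  1.947] delta tool cm [-0.05  0.09  0.17] F [ 0.6 -0.   5.3]
[0.07999487 0.04862621 0.00418941] 0.1482534806473501
```

It turns freely clockwise, so the thread is reverse. I carry on to about 1.15 rad.

Call:
arm_command(
  increments="0 0 0 0 0.14; 0 0 0 0 0.14; 0 0 0 0 0.14; 0 0 0 0 0.14; 0 0 0 0 0.14; 0 0 0 0 0.13; 0 0 0 0 0; 0 0 0 0 0",
)

```text
time_s: 9.57
tcp_pos: [0.6485, 0.0816, 0.0967]
ee_rot: [-3.14, -0.001, -1.261]
wrist_force: [0.5, 0.9, 4.6]
grip_width: 0.149
gripper_force: 70.0
```

```bash
python3 g.py 0.6475 0.081 0.095; python3 -c "
from h import *
s=arm.observe();print(s['moment'],s['grip_width'])
snap('wrist','w3')"
```

```text
9.575 tcp [0.6485 0.0816 0.0967] rot [-3.1395e+00 -5.0000e-04 -1.2612e+00] j [-0.056  0.671  1.181  0.     1.287  2.776] delta tool cm [0.03 0.11 0.17] F [0.5 0.9 4.6]
[ 0.03763234  0.01084075 -0.03693176] 0.14924241999806712
```

View pics/w3.png

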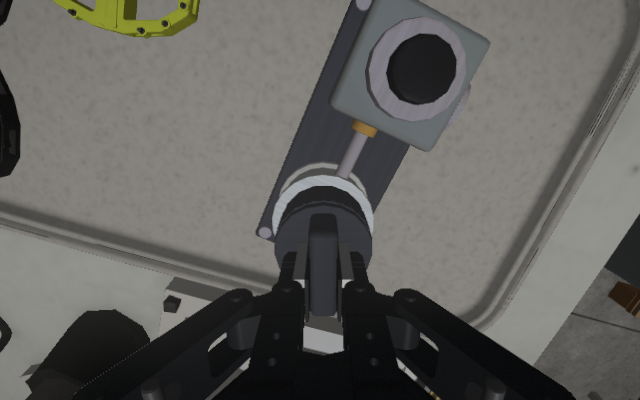

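The bar at (323,250) is still square between the pads, so the cap turned with the gripper. I lift it gently.

Call:
arm_command(
  increments="0 0 0 -0.3 0; 0 0 0 -0.3 0; 0 0 0 -0.3 0; 0 0 0 -0.3 0; 0 0 0 0 0",
  grip_force=80,
)

```text
time_s: 10.25
tcp_pos: [0.648, 0.0814, 0.108]
ee_rot: [-3.141, -0.0, -1.261]
wrist_force: [-0.4, 0.1, -3.4]
grip_width: 0.145
gripper_force: 78.0
```

Call:
arm_command(
  increments="0 0 0 -0.6 0; 0 0 0 -0.8 0; 0 0 0 -1 0; 0 0 0 -1 0; 0 0 0 -1 0; 0 0 0 -1 0; 0 0 0 -0.8 0; 0 0 0 -0.5 0; 0 0 0 -0.2 0; 0 0 0 0 0",
)

```text
time_s: 11.5
tcp_pos: [0.6479, 0.0814, 0.1767]
ee_rot: [3.141, 0.0, -1.261]
wrist_force: [0.4, -0.2, -3.8]
grip_width: 0.141
gripper_force: 78.0
```

Call:
arm_command(
  increments="0 0 0 0 0; 0 0 0 0 0; 0 0 0 0 0; 0 0 0 0 0",
)

```text
time_s: 12.0
tcp_pos: [0.6479, 0.0814, 0.1768]
ee_rot: [3.142, 0.0, -1.261]
wrist_force: [0.3, -0.5, -2.9]
grip_width: 0.142
gripper_force: 78.0
```

```bash
python3 g.py 0.648 0.0814 0.1767; python3 -c "
from h import *
snap('wrist','w4');snap('scene','s4')
p=cv2.imread('pics/s4.png'); q=cv2.resize(p[140:260,240:400],(640,480))
cv2.imwrite('pics/c4.png',q)"
```

```text
12.0 tcp [0.6479 0.0814 0.1768] rot [ 3.1415  0.     -1.2612] j [-0.056  0.602  1.072  0.     1.468  2.776] delta tool cm [ 0.01 -0.01  0.01] F [ 0.3 -0.5 -2.9]
```

View pics/w4.png

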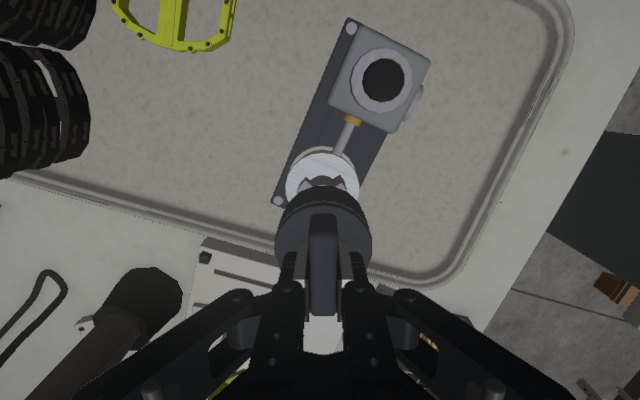

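View pics/c4.png

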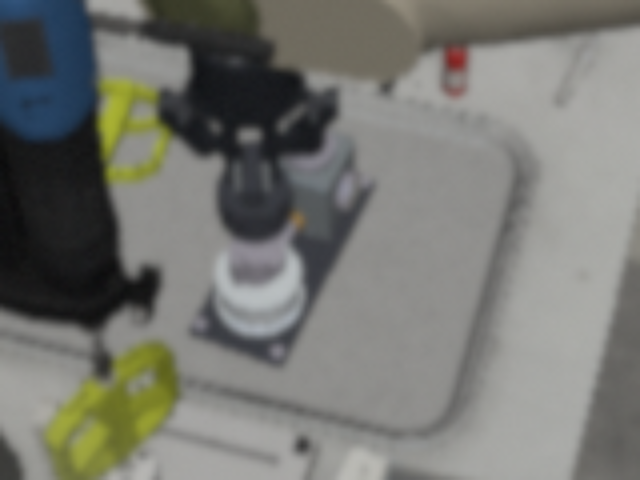

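Both views show the cap held level at wrist pixel (323,235), with the bare neck visible below it at (322,180). The TCP is 80 mm above where the cap was gripped, and the arm is still. I hand the job in.

```bash
python3 -c "
from workcell import arm
print(arm.sign_off())"
```

```text
the job is handed in; nothing more can be done
None
```

The button was pressed fully down and sprang back, and the cap (reverse thread) is off and held level and still over the pot, 8 cm above its seat; the job is handed in at about 12 s with nothing else on the bench touched.

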